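# Press the adapter and the pylon into the kit's foam insert

### The arm

A 6-joint arm with a two-finger parallel gripper is mounted at the origin on a cart in front of the work surface, level with it; the furniture and walls round the work are solid. World frame = base frame: x ahead of the robot, y to its left, z up, the work surface at z = 0. Lengths are in m, angles in rad, forces in N, time in s.
With the tool pointing down it reaches from about 0.35 to 0.975 m from the base axis. Payload 7.1 kg.
Tool frame: the origin (TCP) lies at the very end of the fingers, on their centre line; the grasp point (between the pads) lies 19 mm behind it; z points along the fingers, y is the line along which they close (so a half turn about z gives the same grasp; the last joint's range is limited). The gripper opens to 88 mm and grips with 3 to 60 N. Pads are 20 mm wide; open, the fingers measure 115 mm over their backs; the gripper's body (75 mm by 178 mm) begins 61 mm behind the grasp point.
Start: joints at [-1.284, 0.423, 1.63, -0, 1.089, -0.019], TCP at [0.188, -0.596, 0.223] pointing down, gripper open.
Joint ranges: [-3, 3], [-0.9, 2.11], [0.09, 2.58], [-1.31, 4.45], [0.11, 2.69], [-2.54, 2.54]. Speed limits (rad/s): [2.39, 2.39, 3.01, 3.14, 3.14, 3.14].

### API

Orientations are given as [roll, pitch, yaw] about the fixed x, y, z axes, in that order (R = Rz(yaw) Ry(pitch) Rx(roll)).
In Python, from workcell import telemetry, eyes, r gives the robot as it stands.
- The arm moves only by the shell command python3 -m handwheel 'ROWS'. ROWS is JSON, a list of rows, each an object of numbers: "gripper": the closure, from 0 (fully open) to 1 (shut); "dx", "dy", "dz": the shift along the tool's x, y, z as a fraction of full scale; "turn": the turn about the tool's z as a fraction of full scale. A call has 1 to 12 rows; each row shifts and turns the commanded pose from where the row before left it, along the tool's axes as they then stand; what a row does not reach is not made up. Full scale, the value 1, is 0.2 m for a shift and 180 degrees for a turn. A row lasts 1/10 s, in which the tool goes at most 50 mm and 8.59 degrees, less where a joint would pass 70% of its speed; a pose out of reach is approached as far as the arm can. A call with a number of a shift or a turn outside -1 to 1 is refused whole. A call with a gripper value outside its range is refused whole. The fingers move at their own pace and stop on an object; the grip force is fixed at half the most. Time passes only in rows, so rows that do not move let the fingers close. It gives the time, the measured TCP pose, the force, the opening and the grip force at its end, in the units of the state.
- telemetry.sense(): the state, without advancing time (a new reading comes with each control period).
- eyes.get_image(name): name is "side" or "top" or "wrist"; returns the picture (480x640x3 uint8, red, green, blue); there is no depth.
- eyes.camera_model(name): a dict with "fx", "fy", "cx", "cy" (pixels), "world_from_camera" (4x4, takes a point from camera to world coordinates). Camera axes: x right, y down, z forward; pixel columns grow to the right and rows downward; lengths in m; the calibration is good to about 2 mm. The wrist camera is an equidistant fisheye: a pixel r from the principal point sees the ray r / f radians off the axis. A picture is of the moment at which its call begins: read the wrist's pose just before it. camera_model takes no time and is no camera call; for the wrist camera it gives the pose at the moment of the call.
- r.hand_in(): hands the job in; it is judged then, once.
The state is a dict: "time_s": time; "qpos": joint angles; "joint_vel": joint speeds; "effort": joint torques, N m; "ee_pos": TCP position; "eef_rot": TCP orientation; "ft_force": force on the tool from outside, world axes, zero at the start; "moment": the same for the moment, N m; "gripper_width": finger opening in m; "gripper_force": force on a finger pad.
Only numpy, scipy, OpenCV 4.12 (cv2) and the standard library are available. Lean on these libraries where they do the work, as an engineer would, in place of code of your own. Each camera call takes 0.05 s, during which the arm holds its last target. There are 200 camera calls.

### The job

Finish packing the fitting kit. Take the largest of the three four-arm adapters out of the wooden rack, lay it flat on the bench with its raised hub face up and let go of it, then take it up again and press it, same face up, fully home in the cross-shaped cutout of the foam insert. Press the pylon tube fully home in its trough as well, clamp end in the wide pocket. Leave the other two adapters in the rack, and the parts already in the foam where they are.

Things in the scene. Friction and masses are not known exactly. Their poses are not given: they have to be found in the camera images.
- lug_a: largest nickel four-arm adapter, a flat cross 73 mm over its arms, about 75 g. Origin: hub centre at the underside; z points out of the hub face, x and y along the arms. Hub 28 mm across, z 0 to 15; arms 15 mm wide, z 1 to 11, ends rounded 13 mm wide and centred 30 mm out. It starts on edge in a rack pocket, one arm down, one up, z level and roughly away from the robot
- lug_c: middle four-arm adapter, 62 mm over its arms, 13 mm thick, on edge in the rack like lug_a; same axes. Stays where it is
- lug_d: smallest four-arm adapter, 58 mm over its arms, 12 mm thick, on edge in the rack like lug_a; same axes. Stays where it is
- rack: fixed block of light wood with dark end strips, 174 x 66 x 34 mm, origin at the centre of its underside, x along its row of three pockets 50 mm apart (pockets 16 mm deep, 11.5 x 17.5 mm). The adapters lean a little in them; any may stand in any pocket; the tallest reaches 91 mm above the bench. Between the rack and the pylon, 0.4 to 0.5 m ahead of the robot, the bench is clear for some 10 cm
- insert: charcoal foam insert with yellow cutout floors in a fixed grey steel tray, 189 x 254 mm, foam face 46 mm above the bench (rim 5 mm higher). Origin: centre of the underside; the pylon trough runs along y on its -x side, the cross cutout is at +x, +y
- cross_floor (a point): centre of the cross-shaped cutout, on its floor, 12.5 mm below the foam face; x and y along the slots. Slots 19 mm wide and 77 mm long; any quarter turn fits. A foam lip at each slot end stops lug_a about 8 mm above the floor; pressed at the hub with 10 to 15 N it goes down to the floor, its underside at this point and the hub 2.5 mm above the foam face, and stays pinched
- tube_end (a point): grey alloy pylon, 200 mm long, about 0.24 kg, lying on the bench: this point is on the axis at the open end of its tube (30 mm thick), 15 mm above the bench. The tube is bare for 133 mm from here; clamp end 41 mm thick beyond. y points along the tube to the clamp. It can roll about its axis
- clamp_mid (a point): point on the pylon's axis in the middle of its 50 mm long clamp, 158 mm from tube_end, 21 mm above the bench when it lies there; the pylon ends 42 mm beyond, in a dome. The mass centre is 38 mm from here towards tube_end
- trough_tube_end (a point): where tube_end lies when the pylon is home; y points along the trough to the wide clamp pocket. Trough 35 mm wide and 6 mm longer than the pylon at each end, floor 38 mm below the foam face; from 42 to 88 mm along y it widens to a finger recess 78 mm across, just as deep. Two pairs of foam lips, 22 and 110 mm along y, narrow the mouth to 25 mm, give way to 10 to 14 N pressed down and close over the tube
- trough_clamp_mid (a point): where clamp_mid lies when the pylon is home, in the middle of the wide pocket, 46 mm across; the clamp then stands about 4 mm above the foam face
- ball_adapter: polished ball-topped adapter, 43 mm across the base, 36 mm high, already packed in its round cutout. Origin at the centre of its underside. Stays there
- collar_b: black split clamp collar, 40 x 48 x 12 mm, already packed in its cutout. Origin in its underside. Stays there

How it is judged:
By the outcome, as a careful person would: the job done as asked, in the order asked, and still so for the second after the job is handed in, with the robot touching nothing.
It also fails if it takes over 72 s, if anything falls off the work surface, if the arm or the gripper's body presses on something with over 40 N, if the wrist force passes 120 N, or if a joint passes its speed limit or range.

## Working session

There is one attempt and no reset: what is moved stays moved. The work goes in short steps, Python scripts to look and compute and a shell command to move; the robot and the scene stay as the last step left them, time stands still between calls to the robot, and variables do not carry over. Pictures are saved under pics/ and viewed, at most 10 in all, crops included, and the job is handed in when it is done.

```bash
ls; mkdir -p pics
python3 - <<'E'
from workcell import telemetry, eyes, r
import cv2
s=telemetry.sense(); print(s['time_s'],s['ee_pos'],s['eef_rot'])
for n in('top','side'):
    cv2.imwrite(f'pics/{n}0.png',eyes.get_image(n)[:,:,::-1]); print(n,eyes.camera_model(n))
print(eyes.camera_model('wrist'))
E
```

```text
pics
0.0 [ 0.18802649 -0.5954866   0.22194651] [-3.14012589e+00 -1.83028533e-05  3.05799746e-01]
top {'fx': 433.9948216770659, 'fy': 433.9948216770659, 'cx': 317.6415502704895, 'cy': 231.49105065134833, 'world_from_camera': array([[-6.47797349e-04, -9.97969199e-01,  6.36950373e-02,
         3.98725787e-01],
       [-9.99956765e-01,  1.23730745e-03,  9.21618717e-03,
        -1.78630326e-02],
       [-9.27628127e-03, -6.36863132e-02, -9.97926853e-01,
         9.42542243e-01],
       [ 0.00000000e+00,  0.00000000e+00,  0.00000000e+00,
         1.00000000e+00]])}
side {'fx': 546.250658533464, 'fy': 546.250658533464, 'cx': 320.73567925839626, 'cy': 240.97332081228376, 'world_from_camera': array([[ 0.95577959, -0.14572847,  0.25543804,  0.15904889],
       [-0.29280265, -0.39056398,  0.87276938, -1.04801726],
       [-0.02742245, -0.90896809, -0.41596276,  0.5516713 ],
       [ 0.        ,  0.        ,  0.        ,  1.        ]])}
{'fx': 371.64829954431775, 'fy': 371.64829954431775, 'cx': 318.962947784687, 'cy': 239.41465012903163, 'world_from_camera': array([[ 0.30080353, -0.91135039, -0.28099414,  0.26646174],
       [-0.95368477, -0.28794847, -0.08701174, -0.57289832],
       [-0.00161365,  0.29415327, -0.9557569 ,  0.38422569],
       [ 0.        ,  0.        ,  0.        ,  1.        ]])}
```

View pics/top0.png

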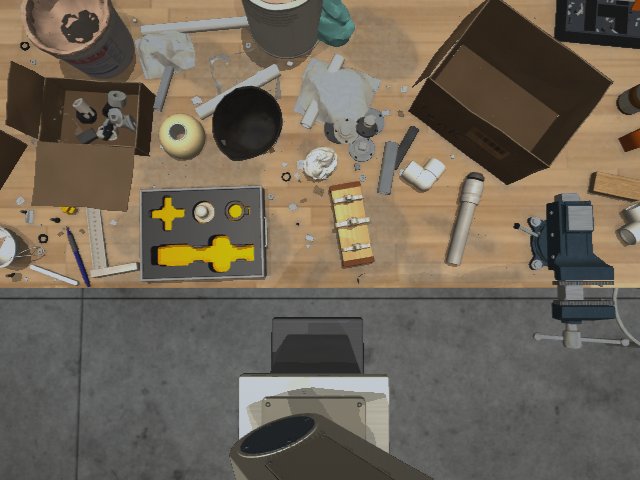

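View pics/side0.png

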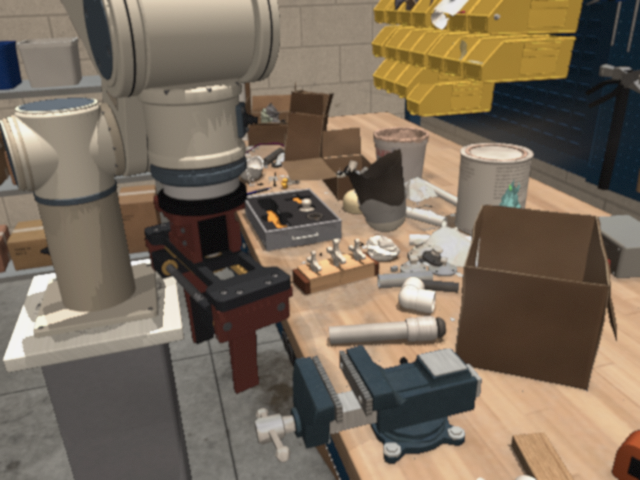

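The top view shows the rack at about (350,224), with its row along world x. The pylon runs from its open end at (457,262) to its dome at (476,175). The tray has its cross cutout at (168,213) and its trough spans (158..256, 252), with the clamp pocket at the left (+y).

```bash
cat > h.py <<'E'
from workcell import telemetry, eyes
import numpy as np, cv2
def ray(n,u,v,M=None):
    M=M or eyes.camera_model(n); W=M['world_from_camera']
    a=np.array([(u-M['cx'])/M['fx'],(v-M['cy'])/M['fy']])
    if n=='wrist':
        t=np.linalg.norm(a); d=np.r_[a/t*np.sin(t),np.cos(t)] if t>0 else np.r_[0,0,1.]
    else: d=np.r_[a,1]
    return W[:3,3],W[:3,:3]@d
def pt(n,u,v,z,M=None):
    o,d=ray(n,u,v,M); return o+d*(z-o[2])/d[2]
def go(x,y,z,yaw=None):
    "shift and turn in row units, turn first; also rows needed"
    s=telemetry.sense(); p=s['ee_pos']; y0=s['eef_rot'][2]
    dy=0 if yaw is None else (yaw-y0+np.pi/2)%np.pi-np.pi/2
    a=y0+dy; d=np.array([x,y,z])-p
    X=np.array([np.cos(a),np.sin(a)]);Y=np.array([np.sin(a),-np.cos(a)])
    print('dx %.4f dy %.4f dz %.4f turn %.4f (dist %.3f, %.1f deg)'%(d[:2]@X/.2,d[:2]@Y/.2,-d[2]/.2,-dy/np.pi,np.linalg.norm(d),np.degrees(dy)),'q6 %.2f'%s['qpos'][5])
E
python3 - <<'E'
from h import *
for nm,u,v,z in [('rackA',344,185,.034),('rackB',359,265,.034),('lug1',345,196,.07),('lug2',351,222,.07),('lug3',356,248,.07),('tube_end',457,262,.02),('dome',475,175,.02),('cross',168,213,.04),('trR',256,252,.04),('trL',158,254,.04)]:
    print(nm,pt('top',u,v,z).round(3))
p=pt('top',351,222,.07)
go(p[0]-.06,p[1],.25,0)
im=cv2.imread('pics/top0.png')
a=cv2.resize(im[170:285,125:275],None,fx=4,fy=4,interpolation=2);b=cv2.resize(im[170:285,320:370],None,fx=4,fy=4,interpolation=2)
cv2.imwrite('pics/c1.png',np.hstack([a,b]))
E
```

```text
rackA [ 0.555 -0.065  0.034]
rackB [ 0.387 -0.096  0.034]
lug1 [ 0.526 -0.065  0.07 ]
lug2 [ 0.474 -0.077  0.07 ]
lug3 [ 0.421 -0.087  0.07 ]
tube_end [ 0.393 -0.304  0.02 ]
dome [ 0.578 -0.346  0.02 ]
cross [0.496 0.304 0.04 ]
trR [0.414 0.119 0.04 ]
trL [0.41  0.323 0.04 ]
dx 1.1274 dy -2.5922 dz -0.1400 turn 0.0973 (dist 0.566, -17.5 deg) q6 -0.02
```

View pics/c1.png

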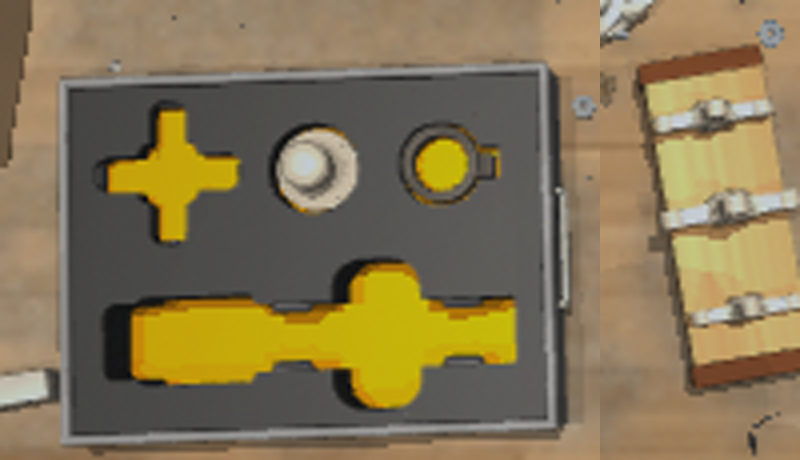

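The middle lug is the widest (34 px, so lug_a). Its arm line is yawed about +10°. I'm going above it for a close look.

```bash
python3 -m handwheel '[{"gripper":0,"dz":-0.12,"turn":0.04},{"gripper":0,"dz":-0.12,"dy":-0.1},{"gripper":0,"dx":0.11,"dy":-0.135},{"gripper":0,"dx":0.11,"dy":-0.135},{"gripper":0,"dx":0.11,"dy":-0.135},{"gripper":0,"dx":0.11,"dy":-0.135},{"gripper":0,"dx":0.11,"dy":-0.135},{"gripper":0,"dx":0.11,"dy":-0.135},{"gripper":0,"dx":0.11,"dy":-0.135},{"gripper":0,"dx":0.11,"dy":-0.135},{"gripper":0,"dx":0.11,"dy":-0.135},{"gripper":0,"dx":0.11,"dy":-0.135}]'
python3 -m handwheel '[{"gripper":0,"dx":0.11,"dy":-0.135},{"gripper":0,"dx":0.11,"dy":-0.135},{"gripper":0,"dx":0.11,"dy":-0.135},{"gripper":0,"dx":0.11,"dy":-0.135},{"gripper":0,"dx":0.11,"dy":-0.135,"dz":0.1},{"gripper":0,"dx":0.11,"dy":-0.135,"dz":0.15},{"gripper":0,"dx":0.11,"dy":0,"dz":0.15},{"gripper":0,"dz":0.2},{"gripper":0}]'
python3 - <<'E'
from h import *
a=pt('top',335.5,225.5,.0545);b=pt('top',369.25,219.5,.0545);print(a,b,np.linalg.norm(a-b),(a+b)/2)
s=telemetry.sense();print(s['ee_pos'],s['eef_rot'])
M=eyes.camera_model('wrist');im=eyes.get_image('wrist')[:,:,::-1];cv2.imwrite('pics/w1.png',im);np.save('w1.npy',M,allow_pickle=True)
E
```

```text
[ 0.46767727 -0.04630742  0.0545    ] [ 0.47992924 -0.11557263  0.0545    ] 0.07034045917058632 [ 0.47380325 -0.08094002  0.0545    ]
[ 0.18803648 -0.59552076  0.22199253] [-3.14020475e+00 -9.38560837e-06  3.05774531e-01]schema error: expected keys gripper, dx, dy, dz, turn
schema error: expected keys gripper, dx, dy, dz, turn
```

View pics/w1.png

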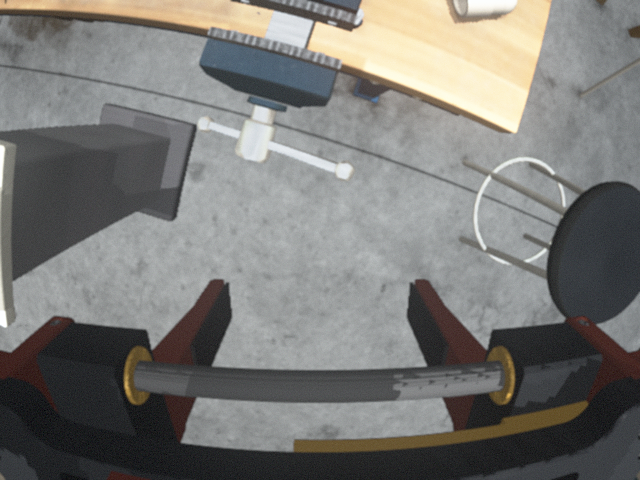

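All five keys are required, so the arm has not moved yet. The picture shows only the start area, with the vise ahead, so I raise the tool first.

```bash
python3 -m handwheel '[{"gripper":0,"dx":0,"dy":0,"dz":-0.12,"turn":0.04},{"gripper":0,"dx":0,"dy":-0.1,"dz":-0.12,"turn":0},{"gripper":0,"dx":0.11,"dy":-0.135,"dz":0,"turn":0},{"gripper":0,"dx":0.11,"dy":-0.135,"dz":0,"turn":0},{"gripper":0,"dx":0.11,"dy":-0.135,"dz":0,"turn":0},{"gripper":0,"dx":0.11,"dy":-0.135,"dz":0,"turn":0},{"gripper":0,"dx":0.11,"dy":-0.135,"dz":0,"turn":0},{"gripper":0,"dx":0.11,"dy":-0.135,"dz":0,"turn":0},{"gripper":0,"dx":0.11,"dy":-0.135,"dz":0,"turn":0},{"gripper":0,"dx":0.11,"dy":-0.135,"dz":0,"turn":0},{"gripper":0,"dx":0.11,"dy":-0.135,"dz":0,"turn":0},{"gripper":0,"dx":0.11,"dy":-0.135,"dz":0,"turn":0}]'
python3 -m handwheel '[{"gripper":0,"dx":0.11,"dy":-0.135,"dz":0,"turn":0},{"gripper":0,"dx":0.11,"dy":-0.135,"dz":0,"turn":0},{"gripper":0,"dx":0.11,"dy":-0.135,"dz":0,"turn":0},{"gripper":0,"dx":0.11,"dy":-0.135,"dz":0,"turn":0},{"gripper":0,"dx":0.11,"dy":-0.135,"dz":0.1,"turn":0},{"gripper":0,"dx":0.11,"dy":-0.135,"dz":0.15,"turn":0},{"gripper":0,"dx":0.11,"dy":0,"dz":0.15,"turn":0},{"gripper":0,"dx":0,"dy":0,"dz":0.2,"turn":0},{"gripper":0,"dx":0,"dy":0,"dz":0,"turn":0}]'
python3 - <<'E'
from h import *
s=telemetry.sense();print(s['ee_pos'],s['eef_rot'])
M=eyes.camera_model('wrist');im=eyes.get_image('wrist')[:,:,::-1];cv2.imwrite('pics/w2.png',im);np.save('w2.npy',M,allow_pickle=True)
E
```

```text
time_s: 1.35
ee_pos: [0.353, -0.2699, 0.2706]
eef_rot: [-3.142, 0.0, 0.18]
ft_force: [0.6, -0.3, -0.4]
gripper_width: 0.0877
gripper_force: 0.0
time_s: 2.25
ee_pos: [0.4719, -0.0831, 0.1466]
eef_rot: [-3.138, 0.009, 0.181]
ft_force: [-0.3, -1.0, -0.2]
gripper_width: 0.0881
gripper_force: 0.0
[ 0.47188887 -0.08310709  0.14655376] [-3.13813479  0.00871053  0.18129458]
```

View pics/w2.png

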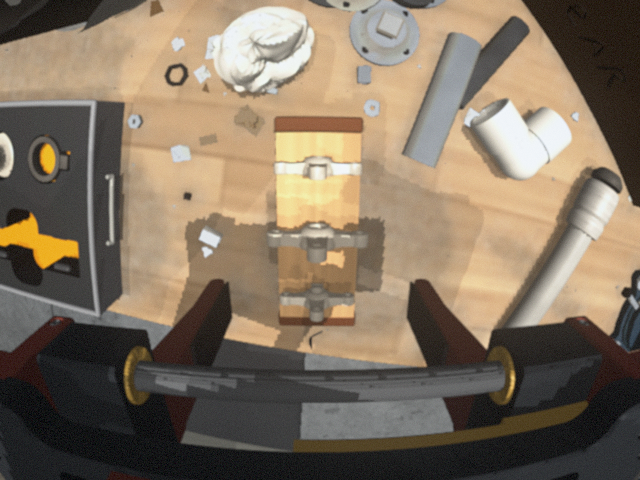

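The middle lug spans (268,238) to (368,238), clearly the widest, against (274–362) and (278–352) for the others. It lines up with the tool.

```bash
python3 - <<'E'
from h import *
M=np.load('w2.npy',allow_pickle=True).item()
P=lambda u,v,z:pt('wrist',u,v,z,M)
for n,z,l in [('mid',.0545,[(268,238),(368,238)]),('top',.05,[(275,169),(361,169)]),('bot',.05,[(279,302),(355,302)])]:
    a,b=[P(*q,z) for q in l]; d=b-a;print(n,a.round(4),b.round(4),np.linalg.norm(d).round(4),((a+b)/2).round(4),'yaw',np.arctan2(d[0],-d[1]).round(3))
print('toparm',P(317,228,.088).round(3),'rack ends',P(318,118,.034),P(317,325,.034))
s=telemetry.sense();print(s['ee_pos'],s['eef_rot'])
go(.474,-.081,.049,.18)
E
python3 -c "
import cv2;im=cv2.imread('pics/w2.png');cv2.imwrite('pics/c2.png',cv2.resize(im[110:330,250:390],None,fx=2.7,fy=2.7,interpolation=2))"
```

```text
mid [ 0.4692 -0.0477  0.0545] [ 0.4823 -0.1184  0.0545] 0.0719 [ 0.4757 -0.083   0.0545] yaw 0.182
top [ 0.5186 -0.0447  0.05  ] [ 0.5294 -0.1037  0.05  ] 0.06 [ 0.524  -0.0742  0.05  ] yaw 0.181
bot [ 0.4173 -0.0627  0.05  ] [ 0.4281 -0.121   0.05  ] 0.0593 [ 0.4227 -0.0919  0.05  ] yaw 0.184
toparm [ 0.492 -0.08   0.088] rack ends [ 0.55906425 -0.06771997  0.034     ] [ 0.39293292 -0.09713323  0.034     ]
[ 0.47309328 -0.08370439  0.14887623] [-3.13930552  0.00584686  0.18061293]
dx 0.0069 dy -0.0125 dz 0.4994 turn 0.0002 (dist 0.100, -0.0 deg) q6 1.19
```

View pics/c2.png

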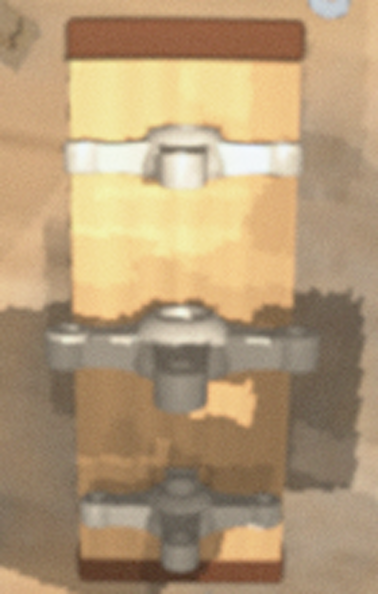

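The hub (the bulge at crop (180,320)) faces away from the robot, as stated. I lower and grip the level arm ends.

```bash
python3 -m handwheel '[{"gripper":0,"dx":0.013,"dy":-0.003,"dz":0.1,"turn":0},{"gripper":0,"dx":0,"dy":0,"dz":0.13,"turn":0},{"gripper":0,"dx":0,"dy":0,"dz":0.13,"turn":0},{"gripper":0,"dx":0,"dy":0,"dz":0.1,"turn":0},{"gripper":0,"dx":0,"dy":0,"dz":0.05,"turn":0},{"gripper":0,"dx":0,"dy":0,"dz":0,"turn":0},{"gripper":0.4,"dx":0,"dy":0,"dz":0,"turn":0},{"gripper":0.4,"dx":0,"dy":0,"dz":0,"turn":0},{"gripper":0.4,"dx":0,"dy":0,"dz":0,"turn":0},{"gripper":0.4,"dx":0,"dy":0,"dz":0,"turn":0}]'
```

```text
time_s: 3.3
ee_pos: [0.4786, -0.0834, 0.0498]
eef_rot: [3.141, -0.002, 0.18]
ft_force: [-0.8, 0.1, 7.7]
gripper_width: 0.0715
gripper_force: 30.0
```

```bash
python3 -m handwheel '[{"gripper":0.4,"dx":0,"dy":0,"dz":-0.05,"turn":0},{"gripper":0.4,"dx":0,"dy":0,"dz":-0.1,"turn":0},{"gripper":0.4,"dx":0,"dy":0,"dz":-0.15,"turn":0},{"gripper":0.4,"dx":0,"dy":0,"dz":-0.1,"turn":0},{"gripper":0.4,"dx":-0.025,"dy":0.08,"dz":0,"turn":0},{"gripper":0.4,"dx":-0.025,"dy":0.12,"dz":0,"turn":0},{"gripper":0.4,"dx":-0.025,"dy":0.12,"dz":0,"turn":0},{"gripper":0.4,"dx":-0.025,"dy":0.12,"dz":0,"turn":0},{"gripper":0.4,"dx":-0.025,"dy":0.08,"dz":0,"turn":0},{"gripper":0.4,"dx":0,"dy":0.05,"dz":0.08,"turn":0},{"gripper":0.4,"dx":0,"dy":0,"dz":0.06,"turn":0},{"gripper":0.4,"dx":0,"dy":0,"dz":0,"turn":0}]'
python3 - <<'E'
from h import *
s=telemetry.sense();print(s['ee_pos'],s['gripper_width'])
M=eyes.camera_model('wrist');im=eyes.get_image('wrist')[:,:,::-1];np.save('w3.npy',M,allow_pickle=True)
cv2.imwrite('pics/w3.png',cv2.resize(im[180:340,190:450],None,fx=3,fy=3,interpolation=2))
E
```

```text
time_s: 4.5
ee_pos: [0.472, -0.1991, 0.0994]
eef_rot: [-3.14, 0.003, 0.18]
ft_force: [-0.7, -0.0, -0.6]
gripper_width: 0.0711
gripper_force: 30.0
[ 0.47196542 -0.19913989  0.09940317] 0.07113569422618399
```

View pics/w3.png

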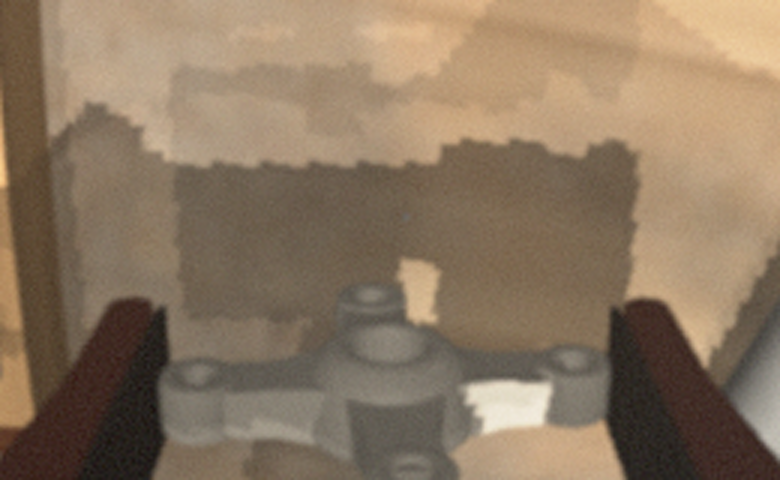

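```bash
python3 -m handwheel '[{"gripper":0.4,"dx":0,"dy":0,"dz":0.1,"turn":0},{"gripper":0.4,"dx":0,"dy":0,"dz":0.12,"turn":0},{"gripper":0.4,"dx":0,"dy":0,"dz":0.07,"turn":0},{"gripper":0.4,"dx":0,"dy":0,"dz":0.03,"turn":0},{"gripper":0.4,"dx":0,"dy":0,"dz":0.015,"turn":0},{"gripper":0.4,"dx":-0.025,"dy":0,"dz":0,"turn":0},{"gripper":0.4,"dx":-0.025,"dy":0,"dz":0.003,"turn":0},{"gripper":0.4,"dx":-0.025,"dy":0,"dz":0.005,"turn":0},{"gripper":0.4,"dx":-0.023,"dy":0,"dz":0.008,"turn":0}]'
python3 -m handwheel '[{"gripper":0.4,"dx":-0.02,"dy":0,"dz":0.0125,"turn":0},{"gripper":0.4,"dx":-0.02,"dy":0,"dz":0.0125,"turn":0},{"gripper":0.4,"dx":-0.018,"dy":0,"dz":0.016,"turn":0},{"gripper":0.4,"dx":-0.018,"dy":0,"dz":0.016,"turn":0}]'
python3 - <<'E'
from h import *
im=eyes.get_image('wrist')[:,:,::-1]
cv2.imwrite('pics/w4.png',cv2.resize(im[180:340,190:450],None,fx=3,fy=3,interpolation=2))
E
```

```text
time_s: 5.45
ee_pos: [0.4545, -0.2037, 0.0314]
eef_rot: [3.141, -0.002, 0.179]
ft_force: [2.1, 6.4, 21.6]
gripper_width: 0.0712
gripper_force: 30.0
time_s: 5.85
ee_pos: [0.4434, -0.2094, 0.0222]
eef_rot: [3.134, -0.009, 0.181]
ft_force: [-0.2, -11.7, 21.4]
gripper_width: 0.07
gripper_force: 30.0
```

View pics/w4.png

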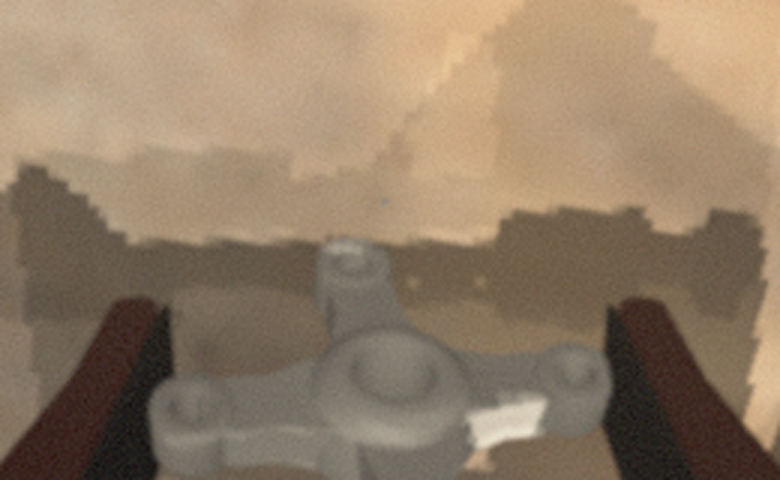

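It's tipping the right way, hub face up, with a slight skew in the grip. I continue down, then release.

```bash
python3 -m handwheel '[{"gripper":0.4,"dx":-0.02,"dy":0,"dz":0.01,"turn":0},{"gripper":0.4,"dx":-0.02,"dy":0,"dz":0.018,"turn":0},{"gripper":0.4,"dx":-0.015,"dy":0,"dz":0.018,"turn":0},{"gripper":0.4,"dx":-0.012,"dy":0,"dz":0.012,"turn":0},{"gripper":0.4,"dx":-0.01,"dy":0,"dz":0.01,"turn":0},{"gripper":0.4,"dx":0,"dy":0,"dz":0,"turn":0}]'
python3 -m handwheel '[{"gripper":0,"dx":0,"dy":0,"dz":0,"turn":0},{"gripper":0,"dx":0,"dy":0,"dz":0,"turn":0},{"gripper":0,"dx":0,"dy":0,"dz":-0.05,"turn":0},{"gripper":0,"dx":-0.05,"dy":0,"dz":-0.1,"turn":0},{"gripper":0,"dx":-0.05,"dy":0,"dz":-0.15,"turn":0},{"gripper":0,"dx":0,"dy":0,"dz":-0.1,"turn":0},{"gripper":0,"dx":0,"dy":0,"dz":0,"turn":0}]'
python3 - <<'E'
from h import *
s=telemetry.sense();print(s['ee_pos'],s['eef_rot'])
M=eyes.camera_model('wrist');im=eyes.get_image('wrist')[:,:,::-1];np.save('w5.npy',M,allow_pickle=True)
cv2.imwrite('pics/w5.png',im)
E
```

```text
time_s: 6.5
ee_pos: [0.4237, -0.209, 0.0054]
eef_rot: [-3.142, 0.0, 0.18]
ft_force: [-0.3, -1.3, 2.1]
gripper_width: 0.0673
gripper_force: 30.0
time_s: 7.2
ee_pos: [0.4058, -0.2133, 0.0882]
eef_rot: [3.138, -0.004, 0.18]
ft_force: [-0.1, -0.6, 0.5]
gripper_width: 0.0878
gripper_force: 0.0
[ 0.40580711 -0.2132578   0.08822098] [ 3.13841669 -0.00391361  0.18005211]
```

View pics/w5.png

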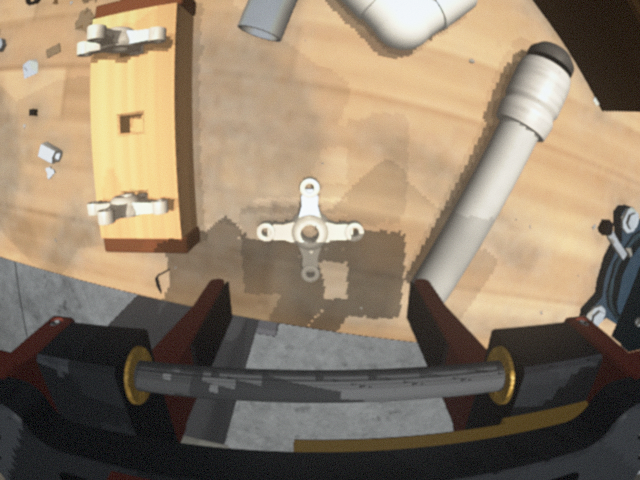

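The lug lies flat, hub face up: hub at (310,232), bosses at (265,232), (355,231), (309,186) and (310,272). The pylon runs from the dome at (550,50) to the tube end near (425,285), behind the finger.

Run:
```python
from h import *
M=np.load('w5.npy',allow_pickle=True).item()
P=lambda u,v,z:pt('wrist',u,v,z,M)
B=[P(*q,.011) for q in [(265,232),(355,231),(309,186),(310,272)]]
print(np.linalg.norm(B[0]-B[1]),np.linalg.norm(B[2]-B[3]));c=sum(B)/4;print(c,P(310,232,.015))
d=B[1]-B[0];e=B[2]-B[3];print('yaw',np.arctan2(d[0],-d[1]),np.arctan2(e[1],e[0]))
y=np.arctan2(e[1],e[0])*.5+.5*np.arctan2(d[0],-d[1])
g=c-.024*np.array([np.cos(y),np.sin(y),0]);print(y,g)
go(g[0],g[1],.006,y)
# pylon: axis points at mid-tube, edges (left,right)
for l,r,z in [((447,222),(482,236),.015),((500,110),(552,135),.02),((548,45),(548,45),.02)]:
    print(P(*l,z).round(4),P(*r,z).round(4))
```

```text
0.06062444379211969 0.059957737201308856
[ 0.41913668 -0.20640361  0.011     ] [ 0.41955871 -0.20663655  0.015     ]
yaw 0.19015942452018922 0.18402864392653456
0.1870940342233619 [ 0.39555551 -0.21086772  0.011     ]
dx -0.0459 dy -0.0190 dz 0.4048 turn -0.0022 (dist 0.082, 0.4 deg) q6 0.88
[ 0.4433 -0.297   0.015 ] [ 0.4386 -0.3265  0.015 ]
[ 0.5263 -0.3148  0.02  ] [ 0.5219 -0.3609  0.02  ]
[ 0.5852 -0.3451  0.02  ] [ 0.5852 -0.3451  0.02  ]
```

```bash
python3 -m handwheel '[{"gripper":0.3,"dx":-0.05,"dy":-0.019,"dz":0.1,"turn":-0.002},{"gripper":0.5,"dx":0,"dy":0,"dz":0.12,"turn":0},{"gripper":0.5,"dx":0,"dy":0,"dz":0.1,"turn":0},{"gripper":0.5,"dx":0,"dy":0,"dz":0.06,"turn":0},{"gripper":0.5,"dx":0,"dy":0,"dz":0.025,"turn":0},{"gripper":0.5,"dx":0,"dy":0,"dz":0,"turn":0},{"gripper":0.5,"dx":0,"dy":0,"dz":0,"turn":0}]'
python3 - <<'E'
from h import *
go(.3952,-.2110,.006,.187)
E
```

```text
time_s: 7.95
ee_pos: [0.3941, -0.2106, 0.0047]
eef_rot: [3.141, -0.0, 0.186]
ft_force: [-0.7, 0.4, -0.3]
gripper_width: 0.0441
gripper_force: 0.0
dx 0.0048 dy 0.0029 dz -0.0063 turn -0.0002 (dist 0.002, 0.0 deg) q6 0.87
```

```bash
python3 -m handwheel '[{"gripper":0.5,"dx":0.004,"dy":0.003,"dz":-0.006,"turn":0},{"gripper":1,"dx":0,"dy":0,"dz":0,"turn":0},{"gripper":1,"dx":0,"dy":0,"dz":0,"turn":0},{"gripper":1,"dx":0,"dy":0,"dz":0,"turn":0},{"gripper":1,"dx":0,"dy":0,"dz":0,"turn":0},{"gripper":1,"dx":0,"dy":0,"dz":-0.05,"turn":0},{"gripper":1,"dx":0,"dy":0,"dz":-0.15,"turn":0},{"gripper":1,"dx":0,"dy":0,"dz":-0.2,"turn":0},{"gripper":1,"dx":0,"dy":0,"dz":-0.2,"turn":0},{"gripper":1,"dx":0,"dy":0,"dz":-0.2,"turn":0},{"gripper":1,"dx":0,"dy":0,"dz":-0.15,"turn":0},{"gripper":1,"dx":0,"dy":0,"dz":0,"turn":0}]'
python3 - <<'E'
from h import *
go(.385,.23,.2,.033)
E
```

```text
time_s: 9.15
ee_pos: [0.3969, -0.2121, 0.2001]
eef_rot: [3.136, -0.006, 0.186]
ft_force: [-0.1, -1.3, -0.3]
gripper_width: 0.0143
gripper_force: 29.9
dx 0.0136 dy -2.2115 dz 0.0004 turn 0.0488 (dist 0.442, -8.8 deg) q6 0.87
```

```bash
python3 -m handwheel '[{"gripper":1,"dx":0,"dy":-0.05,"dz":0,"turn":0.0244},{"gripper":1,"dx":0,"dy":-0.1,"dz":0,"turn":0.0244},{"gripper":1,"dx":0,"dy":-0.17,"dz":0,"turn":0},{"gripper":1,"dx":0,"dy":-0.17,"dz":0,"turn":0},{"gripper":1,"dx":0,"dy":-0.17,"dz":0,"turn":0},{"gripper":1,"dx":0,"dy":-0.17,"dz":0,"turn":0},{"gripper":1,"dx":0,"dy":-0.17,"dz":0,"turn":0},{"gripper":1,"dx":0,"dy":-0.17,"dz":0,"turn":0},{"gripper":1,"dx":0,"dy":-0.17,"dz":0,"turn":0},{"gripper":1,"dx":0,"dy":-0.17,"dz":0,"turn":0},{"gripper":1,"dx":0,"dy":-0.17,"dz":0,"turn":0},{"gripper":1,"dx":0,"dy":-0.17,"dz":0,"turn":0}]'
python3 -m handwheel '[{"gripper":1,"dx":0,"dy":-0.17,"dz":0,"turn":0},{"gripper":1,"dx":0,"dy":-0.12,"dz":0,"turn":0},{"gripper":1,"dx":0,"dy":-0.07,"dz":0,"turn":0},{"gripper":1,"dx":0,"dy":0,"dz":0,"turn":0},{"gripper":1,"dx":0,"dy":0,"dz":0,"turn":0}]'
python3 - <<'E'
from h import *
s=telemetry.sense();print(s['ee_pos'],s['eef_rot'])
M=eyes.camera_model('wrist');im=eyes.get_image('wrist')[:,:,::-1];np.save('w6.npy',M,allow_pickle=True)
cv2.imwrite('pics/w6.png',im)
E
```

```text
time_s: 10.35
ee_pos: [0.3783, 0.1597, 0.1949]
eef_rot: [3.141, 0.002, 0.033]
ft_force: [0.7, -0.0, -0.5]
gripper_width: 0.0144
gripper_force: 29.9
time_s: 10.85
ee_pos: [0.3765, 0.2298, 0.1952]
eef_rot: [3.141, 0.001, 0.034]
ft_force: [0.4, 0.2, -1.0]
gripper_width: 0.0143
gripper_force: 29.9
[0.3765024  0.2297655  0.19517056] [3.14064423e+00 1.22215003e-03 3.35699102e-02]
```

Run:
```python
from h import *
im=cv2.imread('pics/w6.png');h=cv2.cvtColor(im,cv2.COLOR_BGR2HSV)
m=cv2.inRange(h,(15,150,100),(35,255,255))
n,l,st,c=cv2.connectedComponentsWithStats(m)
for i in range(1,n):
    if st[i,4]>150: print(st[i],c[i])
```

```text
[ 197   45   80   81 2850] [236.12526316  84.81122807]
[388  68  31  32 776] [403.33247423  83.85180412]
[ 35  88  26  14 268] [48.00746269 93.99626866]
[ 209  139  222   81 9343] [321.86706625 179.92850262]
```

Run:
```python
from h import *
im=cv2.imread('pics/w6.png');M=np.load('w6.npy',allow_pickle=True).item();W=M['world_from_camera']
v,u=np.mgrid[0:600,0:790]; X=np.stack([.57-v/3000,.36-u/3000,0*u+.046],-1)-W[:3,3]
d=X@W[:3,:3]; r=np.hypot(d[...,0],d[...,1]); t=np.arctan2(r,d[...,2]); k=M['fx']*t/r
o=cv2.remap(im,(M['cx']+k*d[...,0]).astype('f4'),(M['cy']+k*d[...,1]).astype('f4'),cv2.INTER_CUBIC)
for i in range(0,790,60): cv2.line(o,(i,0),(i,4),(255,255,255),1)
cv2.imwrite('pics/w6r.png',o)
```

View pics/w6r.png

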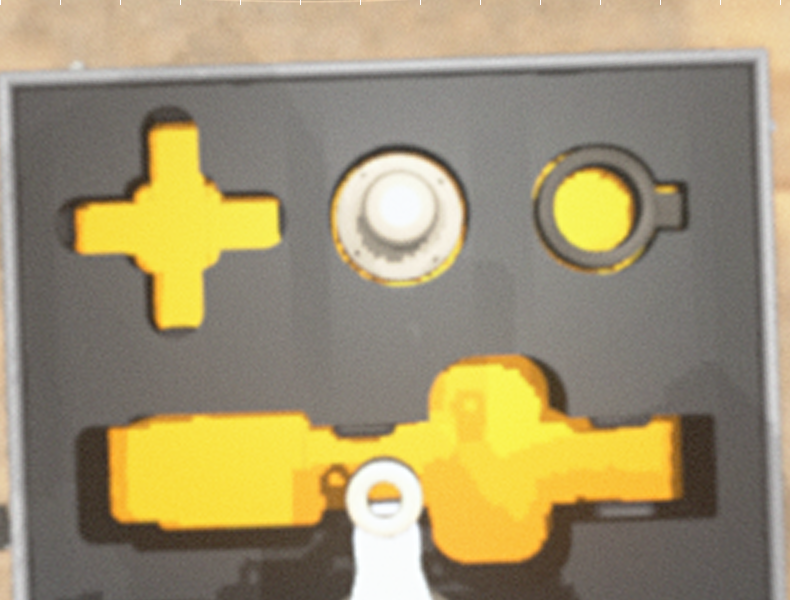

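The rectified foam-plane view (3 px/mm) gives these positions:
- **Cross:** centre at about (173,218).
- **Trough:** ends at u=716 (tube) and u=78, with its axis through (698,466) and (93,485). Tilt is about 1.8°, and the recess at 430–570 agrees with this.
- **Lug hub:** at (384,497).

Run:
```python
from h import *
print('top est',pt('top',166.9,212.5,.046), 'trough ends top', pt('top',125+105/4,170+342/4,.046),pt('top',125+516/4,170+331/4,.046))
M=np.load('w6.npy',allow_pickle=True).item();o=M['world_from_camera'][:3,3];print('cam',o)
q=np.array([.57-497/3000,.36-384/3000,.046]);p=o+(q-o)*(.2042-o[2])/(.046-o[2]);d=p-[.3765,.2298,.1952];a=.0336
print('hub rel tool', d[0]*np.cos(a)+d[1]*np.sin(a),d[0]*np.sin(a)-d[1]*np.cos(a))
a=.031
go(.4973-.0243*np.cos(a),.3027-.0243*np.sin(a),.075,a)
```

```text
top est [0.49597059 0.30434213 0.046     ] trough ends top [0.40657355 0.33491932 0.046     ] [0.4120931  0.12196229 0.046     ]
cam [0.4587765  0.23105631 0.35729727]
hub rel tool 0.05552759894471293 0.00014503707328888862
dx 0.4929 dy -0.3472 dz 0.6013 turn 0.0005 (dist 0.170, -0.1 deg) q6 2.06
```

```bash
python3 -m handwheel '[{"gripper":1,"dx":0.06,"dy":-0.058,"dz":0,"turn":0},{"gripper":1,"dx":0.09,"dy":-0.058,"dz":0.08,"turn":0},{"gripper":1,"dx":0.09,"dy":-0.058,"dz":0.12,"turn":0},{"gripper":1,"dx":0.09,"dy":-0.058,"dz":0.12,"turn":0},{"gripper":1,"dx":0.09,"dy":-0.058,"dz":0.12,"turn":0},{"gripper":1,"dx":0.072,"dy":-0.058,"dz":0.1,"turn":0},{"gripper":1,"dx":0,"dy":0,"dz":0.06,"turn":0},{"gripper":1,"dx":0,"dy":0,"dz":0,"turn":0},{"gripper":1,"dx":0,"dy":0,"dz":0,"turn":0}]'
python3 - <<'E'
from h import *
a=.031
go(.4971-.0244*np.cos(a),.3030-.0244*np.sin(a),.0475,a)
E
```

```text
time_s: 11.8
ee_pos: [0.4724, 0.3021, 0.0759]
eef_rot: [3.141, 0.001, 0.032]
ft_force: [-0.2, -0.1, -0.4]
gripper_width: 0.0144
gripper_force: 29.9
dx 0.0015 dy -0.0004 dz 0.1418 turn 0.0004 (dist 0.028, -0.1 deg) q6 2.09
```

Lowering onto the lips, watching the force.

```bash
python3 -m handwheel '[{"gripper":1,"dx":0.0015,"dy":0,"dz":0.06,"turn":0},{"gripper":1,"dx":0,"dy":0,"dz":0.04,"turn":0},{"gripper":1,"dx":0,"dy":0,"dz":0.02,"turn":0},{"gripper":1,"dx":0,"dy":0,"dz":0.01,"turn":0},{"gripper":1,"dx":0,"dy":0,"dz":0.005,"turn":0},{"gripper":1,"dx":0,"dy":0,"dz":0,"turn":0}]'
```

```text
time_s: 12.4
ee_pos: [0.4731, 0.3033, 0.0487]
eef_rot: [3.141, 0.001, 0.033]
ft_force: [-1.3, 1.1, -0.0]
gripper_width: 0.0142
gripper_force: 29.9
```

```bash
python3 -m handwheel '[{"gripper":1,"dx":0,"dy":0,"dz":0.006,"turn":0},{"gripper":1,"dx":0,"dy":0,"dz":0,"turn":0}]'
python3 - <<'E'
from h import *
im=eyes.get_image('wrist');m=cv2.inRange(cv2.cvtColor(im,cv2.COLOR_RGB2HSV),(15,150,100),(35,255,255));print(cv2.countNonZero(m))
cv2.imwrite('pics/w7.png',im[:,:,::-1])
E
```

```text
time_s: 12.6
ee_pos: [0.4731, 0.3034, 0.0476]
eef_rot: [-3.142, 0.0, 0.033]
ft_force: [-3.0, 0.5, 1.6]
gripper_width: 0.0141
gripper_force: 29.9
4656
```

```bash
python3 -m handwheel '[{"gripper":0.65,"dx":0,"dy":0,"dz":0,"turn":0},{"gripper":0.65,"dx":0,"dy":0,"dz":0,"turn":0},{"gripper":0.65,"dx":0,"dy":0,"dz":-0.05,"turn":0},{"gripper":0.65,"dx":0,"dy":0,"dz":-0.08,"turn":0},{"gripper":1,"dx":0.06,"dy":0,"dz":0,"turn":0},{"gripper":1,"dx":0.062,"dy":0,"dz":0,"turn":0},{"gripper":1,"dx":0,"dy":0,"dz":0,"turn":0},{"gripper":1,"dx":0,"dy":0,"dz":0,"turn":0}]'
python3 - <<'E'
from h import *
im=eyes.get_image('wrist');cv2.imwrite('pics/w8.png',im[:,:,::-1])
go(.4971,.3030,.0485)
E
```

```text
time_s: 13.45
ee_pos: [0.498, 0.3039, 0.0728]
eef_rot: [3.141, 0.001, 0.032]
ft_force: [0.1, -0.5, -0.6]
gripper_width: 0.0029
gripper_force: 0.0
dx -0.0021 dy 0.0037 dz 0.1212 turn 0.0000 (dist 0.024, 0.0 deg) q6 2.07
```

```bash
python3 -m handwheel '[{"gripper":1,"dx":0,"dy":0.002,"dz":0.05,"turn":0},{"gripper":1,"dx":0,"dy":0,"dz":0.025,"turn":0},{"gripper":1,"dx":0,"dy":0,"dz":0.01,"turn":0},{"gripper":1,"dx":0,"dy":0,"dz":0,"turn":0}]'
python3 -m handwheel '[{"gripper":1,"dx":0,"dy":0,"dz":0.01,"turn":0},{"gripper":1,"dx":0,"dy":0,"dz":0.01,"turn":0},{"gripper":1,"dx":0,"dy":0,"dz":0,"turn":0}]'
python3 -m handwheel '[{"gripper":1,"dx":0,"dy":0,"dz":0.01,"turn":0},{"gripper":1,"dx":0,"dy":0,"dz":0.01,"turn":0},{"gripper":1,"dx":0,"dy":0,"dz":0,"turn":0}]'
```

```text
time_s: 13.9
ee_pos: [0.4972, 0.3036, 0.0557]
eef_rot: [3.141, 0.001, 0.033]
ft_force: [0.5, -0.0, -0.4]
gripper_width: 0.0005
gripper_force: 0.0
time_s: 14.2
ee_pos: [0.4982, 0.304, 0.0529]
eef_rot: [-3.141, -0.001, 0.033]
ft_force: [-0.5, -0.0, 3.0]
gripper_width: 0.0008
gripper_force: 1.4
time_s: 14.5
ee_pos: [0.4986, 0.3039, 0.0489]
eef_rot: [-3.141, -0.002, 0.033]
ft_force: [1.5, -1.9, 3.3]
gripper_width: 0.0007
gripper_force: 1.6
```

```bash
python3 -m handwheel '[{"gripper":1,"dx":0,"dy":0,"dz":0.01,"turn":0},{"gripper":1,"dx":0,"dy":0,"dz":0,"turn":0}]'
python3 -m handwheel '[{"gripper":1,"dx":0,"dy":0,"dz":0.01,"turn":0},{"gripper":1,"dx":0,"dy":0,"dz":0,"turn":0}]'
```

```text
time_s: 14.7
ee_pos: [0.499, 0.3038, 0.0484]
eef_rot: [-3.141, -0.002, 0.033]
ft_force: [-0.4, -6.3, 18.5]
gripper_width: 0.0002
gripper_force: 9.1
time_s: 14.9
ee_pos: [0.4991, 0.3038, 0.0481]
eef_rot: [-3.141, -0.002, 0.033]
ft_force: [-5.7, -8.0, 35.6]
gripper_width: 0.0008
gripper_force: 17.9
```

The lug hit a hard stop at hub height 48.4 mm (48.5 expected), so it is home. On to the pylon.

```bash
python3 -m handwheel '[{"gripper":1,"dx":0,"dy":0,"dz":-0.1,"turn":0},{"gripper":0.3,"dx":0,"dy":0,"dz":-0.2,"turn":0},{"gripper":0.3,"dx":0,"dy":0,"dz":-0.22,"turn":0},{"gripper":0.3,"dx":-0.1,"dy":0,"dz":-0.15,"turn":0.04},{"gripper":0.3,"dx":-0.1,"dy":0.05,"dz":0,"turn":0.04}]'
python3 - <<'E'
from h import *
im=eyes.get_image('wrist');cv2.imwrite('pics/w9.png',im[:,:,::-1]);np.save('w9.npy',eyes.camera_model('wrist'),allow_pickle=True)
go(.40,-.31,.19,-.25)
E
```

```text
time_s: 15.4
ee_pos: [0.4591, 0.2969, 0.1827]
eef_rot: [-3.136, -0.006, -0.223]
ft_force: [-0.1, 0.5, -0.7]
gripper_width: 0.029
gripper_force: 0.0
dx 0.4856 dy 2.9941 dz -0.0496 turn 0.0065 (dist 0.607, -1.2 deg) q6 2.35
```

```bash
python3 -m handwheel '[{"gripper":0.3,"dx":0.027,"dy":0.1,"dz":0,"turn":0.006},{"gripper":0.3,"dx":0.027,"dy":0.18,"dz":0,"turn":0},{"gripper":0.3,"dx":0.027,"dy":0.18,"dz":0,"turn":0},{"gripper":0.3,"dx":0.027,"dy":0.18,"dz":0,"turn":0},{"gripper":0.3,"dx":0.027,"dy":0.18,"dz":0,"turn":0},{"gripper":0.3,"dx":0.027,"dy":0.18,"dz":0,"turn":0},{"gripper":0.3,"dx":0.027,"dy":0.18,"dz":0,"turn":0},{"gripper":0.3,"dx":0.027,"dy":0.18,"dz":0,"turn":0},{"gripper":0.3,"dx":0.027,"dy":0.18,"dz":0,"turn":0},{"gripper":0.3,"dx":0.027,"dy":0.18,"dz":0,"turn":0},{"gripper":0.3,"dx":0.027,"dy":0.18,"dz":0,"turn":0},{"gripper":0.3,"dx":0.027,"dy":0.18,"dz":0,"turn":0}]'
python3 -m handwheel '[{"gripper":0.3,"dx":0.027,"dy":0.18,"dz":0,"turn":0},{"gripper":0.3,"dx":0.027,"dy":0.18,"dz":0,"turn":0},{"gripper":0.3,"dx":0.027,"dy":0.18,"dz":0,"turn":0},{"gripper":0.3,"dx":0.027,"dy":0.18,"dz":0,"turn":0},{"gripper":0.3,"dx":0.027,"dy":0.18,"dz":0,"turn":0},{"gripper":0.3,"dx":0.027,"dy":0.1,"dz":0,"turn":0},{"gripper":0.3,"dx":0,"dy":0,"dz":0,"turn":0},{"gripper":0.3,"dx":0,"dy":0,"dz":0,"turn":0}]'
python3 - <<'E'
from h import *
s=telemetry.sense();print(s['ee_pos'],s['eef_rot'])
M=eyes.camera_model('wrist');im=eyes.get_image('wrist')[:,:,::-1];np.save('w10.npy',M,allow_pickle=True);cv2.imwrite('pics/w10.png',im)
W=M['world_from_camera'];print('cam',W[:3,3])
# rectify to plane z=.015, 1 px/mm, x .36...62 (up), y -.24...-.42 (right)
v,u=np.mgrid[0:260,0:180]; X=np.stack([.62-v/1000,-.24-u/1000,0*u+.015],-1)-W[:3,3]
d=X@W[:3,:3]; r=np.hypot(d[...,0],d[...,1]); k=M['fx']*np.arctan2(r,d[...,2])/r
o=cv2.remap(im,(M['cx']+k*d[...,0]).astype('f4'),(M['cy']+k*d[...,1]).astype('f4'),cv2.INTER_CUBIC)
cv2.imwrite('pics/w10r.png',o)
S=cv2.cvtColor(o,cv2.COLOR_BGR2HSV)[...,1]
m=((S<60)*255).astype('u1');m=cv2.morphologyEx(m,cv2.MORPH_OPEN,np.ones((5,5)))
n,l,st,c=cv2.connectedComponentsWithStats(m)
for i in range(1,n):
    if st[i,4]>300: print(i,st[i],c[i])
b=1+np.argmax(st[1:,4])
for row in range(0,260,10):
    w=np.flatnonzero(l[row]==b)
    if len(w): print(round(.62-row/1000,3),w[0],w[-1],len(w))
E
```

```text
time_s: 16.65
ee_pos: [0.4221, -0.1259, 0.178]
eef_rot: [-3.141, 0.001, -0.236]
ft_force: [0.6, -1.2, 0.1]
gripper_width: 0.0614
gripper_force: 0.0
time_s: 17.45
ee_pos: [0.4066, -0.3261, 0.1777]
eef_rot: [-3.14, 0.002, -0.237]
ft_force: [-1.1, 1.0, -0.2]
gripper_width: 0.0614
gripper_force: 0.0
[ 0.40662062 -0.32613392  0.17771694] [-3.14048065e+00  1.54063009e-03 -2.37310157e-01]
cam [ 0.4866812  -0.34702234  0.33982449]
1 [   0    0   42   72 1987] [15.71363865 32.47408153]
3 [  75    0  105   29 1811] [140.49309774   9.84704583]
4 [ 93  33  31  17 328] [108.72560976  40.04878049]
5 [  44   45   80  191 6229] [ 82.98442768 134.41033874]
0.57 86 115 30
0.56 82 123 42
0.55 80 121 42
0.54 78 118 41
0.53 75 114 40
0.52 77 112 36
0.51 75 105 31
0.5 72 102 31
0.49 70 99 30
0.48 67 96 30
0.47 64 94 31
0.46 61 91 31
0.45 58 88 31
0.44 56 85 30
0.43 53 82 30
0.42 51 79 29
0.41 48 77 30
0.4 45 74 30
0.39 46 72 27
```

The segmentation is clean: the tube is 30 mm wide and the clamp starts at x≈.52, as the sizes predict. Axis angle is -0.268 and tube_end is at about (.389,-.2965). I grip 70 mm from it.

Run:
```python
from h import *
go(.4565,-.3150,.004,-.268)
```

```text
dx 0.2260 dy -0.1169 dz 0.8692 turn 0.0100 (dist 0.181, -1.8 deg) q6 1.11
```

```bash
python3 -m handwheel '[{"gripper":0.3,"dx":0.076,"dy":-0.039,"dz":0.05,"turn":0.01},{"gripper":0.3,"dx":0.075,"dy":-0.039,"dz":0.15,"turn":0},{"gripper":0.3,"dx":0.075,"dy":-0.039,"dz":0.15,"turn":0},{"gripper":0.3,"dx":0,"dy":0,"dz":0.2,"turn":0},{"gripper":0.3,"dx":0,"dy":0,"dz":0.15,"turn":0},{"gripper":0.3,"dx":0,"dy":0,"dz":0.1,"turn":0},{"gripper":0.3,"dx":0,"dy":0,"dz":0.05,"turn":0},{"gripper":0.3,"dx":0,"dy":0,"dz":0,"turn":0}]'
python3 - <<'E'
from h import *
go(.4565,-.3150,.004,-.268)
E
```

```text
time_s: 18.3
ee_pos: [0.4562, -0.314, 0.0074]
eef_rot: [-3.141, 0.003, -0.267]
ft_force: [0.7, 0.8, 0.6]
gripper_width: 0.0616
gripper_force: 0.0
dx 0.0027 dy 0.0046 dz 0.0172 turn 0.0003 (dist 0.004, -0.0 deg) q6 1.21
```

Close, then lift slightly and check for droop.

```bash
python3 -m handwheel '[{"gripper":0.3,"dx":0.002,"dy":0.004,"dz":0.015,"turn":0},{"gripper":1,"dx":0,"dy":0,"dz":0,"turn":0},{"gripper":1,"dx":0,"dy":0,"dz":0,"turn":0},{"gripper":1,"dx":0,"dy":0,"dz":0,"turn":0},{"gripper":1,"dx":0,"dy":0,"dz":0,"turn":0},{"gripper":1,"dx":0,"dy":0,"dz":0,"turn":0}]'
python3 -m handwheel '[{"gripper":1,"dx":0,"dy":0,"dz":-0.03,"turn":0},{"gripper":1,"dx":0,"dy":0,"dz":-0.08,"turn":0},{"gripper":1,"dx":0,"dy":0,"dz":-0.1,"turn":0},{"gripper":1,"dx":0,"dy":0,"dz":0,"turn":0},{"gripper":1,"dx":0,"dy":0,"dz":0,"turn":0}]'
cat > chk.py <<'E'
from h import *
import sys
s=telemetry.sense();print(s['moment'],s['ft_force'],s['ee_pos'])
M=eyes.camera_model('wrist');im=eyes.get_image('wrist')[:,:,::-1];cv2.imwrite('pics/%s.png'%sys.argv[1],im)
S=cv2.cvtColor(im,cv2.COLOR_BGR2HSV)[...,1]
m=((S<60)*255).astype('u1');m[330:]=0;m=cv2.morphologyEx(m,cv2.MORPH_OPEN,np.ones((7,7)))
n,l,st,c=cv2.connectedComponentsWithStats(m)
b=l[280,320] or 1+np.argmax(st[1:,4])
for row in range(0,330,15):
    w=np.flatnonzero(l[row]==b)
    if len(w): print(row,w[0],w[-1])
E
python3 chk.py w11
```

```text
time_s: 18.9
ee_pos: [0.4572, -0.3165, 0.0058]
eef_rot: [3.141, -0.001, -0.269]
ft_force: [-0.2, 0.0, 2.0]
gripper_width: 0.0286
gripper_force: 30.0
time_s: 19.4
ee_pos: [0.4573, -0.3166, 0.0482]
eef_rot: [3.141, -0.001, -0.268]
ft_force: [0.2, 0.1, -3.2]
gripper_width: 0.029
gripper_force: 30.0
[0.08111066 0.18263054 0.00170521] [ 0.1612992   0.06141728 -3.23536536] [ 0.457324   -0.31657137  0.04822706]
15 286 349
30 274 361
45 284 354
60 268 367
75 266 369
90 266 369
105 266 369
120 267 369
135 271 365
150 268 368
165 270 366
180 281 354
195 283 354
210 283 353
225 284 353
240 284 353
255 285 353
270 285 353
285 285 353
300 284 353
315 286 353
```

The tube is level (the clamp's apparent width matches). I lift, turn and carry.

```bash
python3 -m handwheel '[{"gripper":1,"dx":0,"dy":0,"dz":-0.1,"turn":0},{"gripper":1,"dx":0,"dy":0,"dz":-0.15,"turn":-0.02},{"gripper":1,"dx":0,"dy":0,"dz":-0.15,"turn":-0.045},{"gripper":1,"dx":0,"dy":0,"dz":-0.15,"turn":-0.045},{"gripper":1,"dx":0,"dy":0,"dz":-0.05,"turn":-0.045},{"gripper":1,"dx":0,"dy":0,"dz":0,"turn":-0.045},{"gripper":1,"dx":0,"dy":0,"dz":0,"turn":-0.045},{"gripper":1,"dx":0,"dy":0,"dz":0,"turn":-0.045},{"gripper":1,"dx":0,"dy":0,"dz":0,"turn":-0.045},{"gripper":1,"dx":0,"dy":0,"dz":0,"turn":-0.045},{"gripper":1,"dx":0,"dy":0,"dz":0,"turn":-0.045},{"gripper":1,"dx":0,"dy":0,"dz":0,"turn":-0.045}]'
python3 -m handwheel '[{"gripper":1,"dx":0,"dy":0,"dz":0,"turn":-0.045},{"gripper":1,"dx":0,"dy":0,"dz":0,"turn":-0.045},{"gripper":1,"dx":0,"dy":0,"dz":0,"turn":-0.045},{"gripper":1,"dx":0,"dy":0,"dz":0,"turn":-0.02},{"gripper":1,"dx":0,"dy":0,"dz":0,"turn":0},{"gripper":1,"dx":0,"dy":0,"dz":0,"turn":0}]'
python3 - <<'E'
from h import *
go(.4117,.1975,.16,1.6026)
E
```

```text
time_s: 20.65
ee_pos: [0.4564, -0.316, 0.1664]
eef_rot: [-3.14, -0.0, 1.214]
ft_force: [0.4, 0.4, -2.5]
gripper_width: 0.029
gripper_force: 30.0
time_s: 21.25
ee_pos: [0.4567, -0.3161, 0.1668]
eef_rot: [-3.141, -0.001, 1.693]
ft_force: [-0.4, 0.2, -1.9]
gripper_width: 0.029
gripper_force: 30.0
dx 2.5740 dy -0.1431 dz 0.0340 turn 0.0288 (dist 0.516, -5.2 deg) q6 -0.75
```

```bash
python3 -m handwheel '[{"gripper":1,"dx":0,"dy":0,"dz":0,"turn":0.029},{"gripper":1,"dx":0.07,"dy":-0.01,"dz":0,"turn":0},{"gripper":1,"dx":0.14,"dy":-0.01,"dz":0,"turn":0},{"gripper":1,"dx":0.17,"dy":-0.01,"dz":0,"turn":0},{"gripper":1,"dx":0.17,"dy":-0.01,"dz":0,"turn":0},{"gripper":1,"dx":0.17,"dy":-0.01,"dz":0,"turn":0},{"gripper":1,"dx":0.17,"dy":-0.01,"dz":0,"turn":0},{"gripper":1,"dx":0.17,"dy":-0.01,"dz":0,"turn":0},{"gripper":1,"dx":0.17,"dy":-0.01,"dz":0,"turn":0},{"gripper":1,"dx":0.17,"dy":-0.01,"dz":0,"turn":0},{"gripper":1,"dx":0.17,"dy":-0.01,"dz":0,"turn":0},{"gripper":1,"dx":0.17,"dy":-0.01,"dz":0,"turn":0}]'
python3 -m handwheel '[{"gripper":1,"dx":0.17,"dy":-0.01,"dz":0,"turn":0},{"gripper":1,"dx":0.17,"dy":-0.01,"dz":0,"turn":0},{"gripper":1,"dx":0.17,"dy":-0.01,"dz":0,"turn":0},{"gripper":1,"dx":0.17,"dy":0,"dz":0,"turn":0},{"gripper":1,"dx":0.12,"dy":0,"dz":0,"turn":0},{"gripper":1,"dx":0.06,"dy":0,"dz":0,"turn":0},{"gripper":1,"dx":0,"dy":0,"dz":0,"turn":0},{"gripper":1,"dx":0,"dy":0,"dz":0,"turn":0}]'
python3 chk.py w12
python3 - <<'E'
from h import *
go(.4117,.1975,.08,1.6026)
E
```

```text
time_s: 22.45
ee_pos: [0.4223, 0.0325, 0.1675]
eef_rot: [-3.141, -0.0, 1.605]
ft_force: [-0.0, -0.3, -1.8]
gripper_width: 0.0291
gripper_force: 30.0
time_s: 23.25
ee_pos: [0.4112, 0.2018, 0.1673]
eef_rot: [-3.141, 0.001, 1.605]
ft_force: [-0.1, -0.4, -1.9]
gripper_width: 0.0286
gripper_force: 30.0
[-0.17320853 -0.0930938  -0.04405643] [-0.14901495 -0.37313655 -1.91560528] [0.41117972 0.2018343  0.16727004]
0 283 303
15 285 349
30 273 362
45 250 486
60 250 493
75 250 494
90 250 493
105 250 493
120 250 493
135 251 492
150 251 492
165 251 491
180 252 489
195 252 488
210 253 486
225 253 485
240 254 483
255 255 481
270 256 479
285 257 476
300 258 474
315 281 471
dx -0.0201 dy 0.0012 dz 0.4365 turn 0.0004 (dist 0.087, -0.1 deg) q6 0.40
```

```bash
python3 -m handwheel '[{"gripper":1,"dx":-0.02,"dy":0.001,"dz":0.08,"turn":0},{"gripper":1,"dx":0,"dy":0,"dz":0.15,"turn":0},{"gripper":1,"dx":0,"dy":0,"dz":0.13,"turn":0},{"gripper":1,"dx":0,"dy":0,"dz":0.1,"turn":0},{"gripper":1,"dx":0,"dy":0,"dz":0.08,"turn":0},{"gripper":1,"dx":0,"dy":0,"dz":0.04,"turn":0},{"gripper":1,"dx":0,"dy":0,"dz":0,"turn":0}]'
python3 -m handwheel '[{"gripper":1,"dx":0,"dy":0,"dz":0.02,"turn":0},{"gripper":1,"dx":0,"dy":0,"dz":0.02,"turn":0},{"gripper":1,"dx":0,"dy":0,"dz":0,"turn":0}]'
```

```text
time_s: 24.0
ee_pos: [0.4117, 0.1974, 0.0508]
eef_rot: [-3.14, 0.001, 1.603]
ft_force: [0.2, 0.5, -2.4]
gripper_width: 0.0288
gripper_force: 30.0
time_s: 24.3
ee_pos: [0.4123, 0.1984, 0.0436]
eef_rot: [3.141, -0.0, 1.604]
ft_force: [-0.2, 0.7, -2.3]
gripper_width: 0.0289
gripper_force: 30.0
```

```bash
python3 -m handwheel '[{"gripper":1,"dx":0,"dy":0,"dz":0.02,"turn":0},{"gripper":1,"dx":0,"dy":0,"dz":0.02,"turn":0},{"gripper":1,"dx":0,"dy":0,"dz":0,"turn":0}]'
python3 -m handwheel '[{"gripper":1,"dx":0,"dy":0,"dz":0.02,"turn":0},{"gripper":1,"dx":0,"dy":0,"dz":0.02,"turn":0},{"gripper":1,"dx":0,"dy":0,"dz":0,"turn":0}]'
```

```text
time_s: 24.6
ee_pos: [0.4117, 0.1983, 0.0351]
eef_rot: [-3.141, 0.0, 1.604]
ft_force: [0.1, 0.9, -2.1]
gripper_width: 0.0289
gripper_force: 30.0
time_s: 24.9
ee_pos: [0.4116, 0.1982, 0.027]
eef_rot: [-3.141, 0.001, 1.604]
ft_force: [-0.7, -0.2, -5.4]
gripper_width: 0.029
gripper_force: 30.0
```

```bash
python3 -m handwheel '[{"gripper":1,"dx":0,"dy":0,"dz":0.02,"turn":0},{"gripper":1,"dx":0,"dy":0,"dz":0.02,"turn":0},{"gripper":1,"dx":0,"dy":0,"dz":0,"turn":0}]'
python3 -m handwheel '[{"gripper":1,"dx":0,"dy":0,"dz":0.02,"turn":0},{"gripper":1,"dx":0,"dy":0,"dz":0.01,"turn":0},{"gripper":1,"dx":0,"dy":0,"dz":0,"turn":0}]'
```

```text
time_s: 25.2
ee_pos: [0.4121, 0.1984, 0.0189]
eef_rot: [-3.141, 0.0, 1.604]
ft_force: [0.6, -0.8, -5.4]
gripper_width: 0.0287
gripper_force: 30.0
time_s: 25.5
ee_pos: [0.4124, 0.1984, 0.0137]
eef_rot: [3.141, -0.0, 1.604]
ft_force: [-0.7, -1.9, 4.1]
gripper_width: 0.0291
gripper_force: 30.0
```

```bash
python3 -m handwheel '[{"gripper":1,"dx":0,"dy":0,"dz":0.01,"turn":0},{"gripper":1,"dx":0,"dy":0,"dz":0,"turn":0}]'
python3 -m handwheel '[{"gripper":0.5,"dx":0,"dy":0,"dz":0,"turn":0},{"gripper":0.5,"dx":0,"dy":0,"dz":0,"turn":0},{"gripper":0.5,"dx":0,"dy":0,"dz":0,"turn":0},{"gripper":0.5,"dx":0,"dy":0,"dz":-0.05,"turn":0},{"gripper":0.5,"dx":0,"dy":0,"dz":-0.15,"turn":0},{"gripper":1,"dx":-0.02,"dy":0,"dz":0,"turn":0},{"gripper":1,"dx":0,"dy":0,"dz":0,"turn":0},{"gripper":1,"dx":0,"dy":0,"dz":0,"turn":0},{"gripper":1,"dx":0,"dy":0,"dz":0,"turn":0}]'
```

```text
time_s: 25.7
ee_pos: [0.4126, 0.1985, 0.0131]
eef_rot: [3.141, -0.0, 1.604]
ft_force: [-4.3, -4.3, 26.4]
gripper_width: 0.0293
gripper_force: 30.0
time_s: 26.6
ee_pos: [0.4118, 0.1942, 0.0509]
eef_rot: [-3.14, 0.0, 1.604]
ft_force: [0.4, 0.2, -0.9]
gripper_width: 0.0152
gripper_force: 0.0
```

Hard floor felt at 13–14 mm, as predicted. I check seating by pressing from above with closed fingers: tube top at 40–41 mm expected, then the clamp at about 50 mm.

```bash
python3 -m handwheel '[{"gripper":1,"dx":0,"dy":0,"dz":0,"turn":0},{"gripper":1,"dx":0,"dy":0,"dz":0.025,"turn":0},{"gripper":1,"dx":0,"dy":0,"dz":0.02,"turn":0},{"gripper":1,"dx":0,"dy":0,"dz":0.01,"turn":0},{"gripper":1,"dx":0,"dy":0,"dz":0.01,"turn":0},{"gripper":1,"dx":0,"dy":0,"dz":0,"turn":0}]'
python3 - <<'E'
from h import *
go(.4093,.283,.06)
E
```

```text
time_s: 27.2
ee_pos: [0.4141, 0.1946, 0.0397]
eef_rot: [3.138, -0.0, 1.605]
ft_force: [0.2, -5.4, 20.3]
gripper_width: 0.0008
gripper_force: 10.9
dx 0.4424 dy -0.0090 dz -0.1014 turn 0.0000 (dist 0.091, 0.0 deg) q6 0.38
```

```bash
python3 -m handwheel '[{"gripper":1,"dx":0,"dy":0,"dz":-0.06,"turn":0},{"gripper":1,"dx":0,"dy":0,"dz":-0.1,"turn":0},{"gripper":1,"dx":0.14,"dy":-0.005,"dz":0,"turn":0},{"gripper":1,"dx":0.16,"dy":-0.005,"dz":0,"turn":0},{"gripper":1,"dx":0.14,"dy":0,"dz":0,"turn":0},{"gripper":1,"dx":0,"dy":0,"dz":0.05,"turn":0},{"gripper":1,"dx":0,"dy":0,"dz":0.03,"turn":0},{"gripper":1,"dx":0,"dy":0,"dz":0.01,"turn":0},{"gripper":1,"dx":0,"dy":0,"dz":0,"turn":0}]'
python3 -m handwheel '[{"gripper":1,"dx":0,"dy":0,"dz":0.01,"turn":0},{"gripper":1,"dx":0,"dy":0,"dz":0.005,"turn":0},{"gripper":1,"dx":0,"dy":0,"dz":0,"turn":0}]'
```

```text
time_s: 28.1
ee_pos: [0.4067, 0.281, 0.0518]
eef_rot: [-3.14, 0.001, 1.603]
ft_force: [-1.0, 0.5, 0.7]
gripper_width: 0.0004
gripper_force: 0.0
time_s: 28.4
ee_pos: [0.4074, 0.282, 0.0495]
eef_rot: [-3.142, 0.0, 1.603]
ft_force: [0.2, 0.1, 0.2]
gripper_width: 0.0006
gripper_force: 0.0
```

```bash
python3 -m handwheel '[{"gripper":1,"dx":0,"dy":0,"dz":0.005,"turn":0},{"gripper":1,"dx":0,"dy":0,"dz":0.005,"turn":0},{"gripper":1,"dx":0,"dy":0,"dz":0,"turn":0}]'
```

```text
time_s: 28.7
ee_pos: [0.4086, 0.2831, 0.0486]
eef_rot: [3.139, -0.001, 1.604]
ft_force: [-0.0, -0.9, 10.2]
gripper_width: 0.0005
gripper_force: 5.3
```

```bash
python3 -m handwheel '[{"gripper":1,"dx":0,"dy":0,"dz":-0.1,"turn":0},{"gripper":1,"dx":0,"dy":0,"dz":-0.2,"turn":0},{"gripper":1,"dx":0,"dy":0,"dz":-0.2,"turn":0},{"gripper":1,"dx":-0.17,"dy":0,"dz":-0.2,"turn":0},{"gripper":1,"dx":-0.17,"dy":0,"dz":0,"turn":0},{"gripper":1,"dx":-0.17,"dy":0,"dz":0,"turn":0},{"gripper":1,"dx":-0.17,"dy":0,"dz":0,"turn":0},{"gripper":1,"dx":-0.17,"dy":0,"dz":0,"turn":0},{"gripper":1,"dx":-0.17,"dy":0,"dz":0,"turn":0},{"gripper":1,"dx":-0.17,"dy":0,"dz":0,"turn":0},{"gripper":1,"dx":-0.17,"dy":0,"dz":0,"turn":0},{"gripper":1,"dx":-0.17,"dy":0,"dz":0,"turn":0}]'
python3 -m handwheel '[{"gripper":1,"dx":-0.17,"dy":0,"dz":0,"turn":0},{"gripper":1,"dx":-0.17,"dy":0,"dz":0,"turn":0},{"gripper":1,"dx":-0.17,"dy":0,"dz":0,"turn":0},{"gripper":1,"dx":-0.17,"dy":0,"dz":0,"turn":0},{"gripper":1,"dx":-0.17,"dy":0,"dz":0,"turn":0},{"gripper":1,"dx":0,"dy":0,"dz":0,"turn":0},{"gripper":1,"dx":0,"dy":0,"dz":0,"turn":0}]'
python3 - <<'E'
from h import *
a=cv2.imread('pics/top0.png');b=eyes.get_image('top')[:,:,::-1];cv2.imwrite('pics/top1.png',b)
d=np.abs(a.astype(int)-b).mean(2)
for n,(x0,x1,y0,y1) in dict(cross=(146,190,190,235),ball=(192,216,198,228),collar=(222,254,198,222),rackfar=(330,365,185,208),rackmid=(330,372,212,232),racknear=(338,375,238,262)).items(): print(n,d[y0:y1,x0:x1].mean().round(1))
h=cv2.cvtColor(b,cv2.COLOR_BGR2HSV)
y=cv2.inRange(h,(15,150,100),(35,255,255));w=((h[...,1]<60)&(h[...,2]>120))
print('yellow cross',cv2.countNonZero(y[190:235,146:190]),'trough',cv2.countNonZero(y[230:275,146:262]))
for n,(x0,x1,y0,y1) in dict(cross=(147,189,192,234),tr=(148,258,240,266)).items():
    v,u=np.nonzero(w[y0:y1,x0:x1]);print(n,len(u),u.min()+x0,u.max()+x0,v.min()+y0,v.max()+y0,u.mean()+x0,v.mean()+y0)
E
```

```text
time_s: 29.9
ee_pos: [0.4173, -0.0232, 0.1857]
eef_rot: [3.141, 0.0, 1.604]
ft_force: [0.8, 0.4, 0.2]
gripper_width: 0.0006
gripper_force: 0.0
time_s: 30.6
ee_pos: [0.4227, -0.192, 0.1854]
eef_rot: [-3.141, -0.0, 1.602]
ft_force: [-0.4, -0.4, -0.3]
gripper_width: 0.0002
gripper_force: 0.0
cross 16.7
ball 0.7
collar 0.6
rackfar 5.3
rackmid 19.5
racknear 10.4
yellow cross 72 trough 448
cross 304 150 184 196 229 167.3190789473684 212.47697368421052
tr 1096 164 253 246 263 203.77372262773724 253.60127737226279
```

The lug fills the cross (35×34 px, about 73 mm), the pylon lies in the trough, and the ball adapter and collar have not changed. I'm handing in.

```bash
python3 -c "
from workcell import r
print(r.hand_in())"
```

```text
the job is handed in; nothing more can be done
None
```

The job is handed in at about 31 s on the robot clock: lug_a was laid flat hub-up, released, retaken and pressed home in the cross cutout (hub top 48.4 mm, 48.5 expected), and the pylon is home in its trough (clamp top about 49 mm, about 50 expected); the ball adapter and collar are unchanged in the top image, and I never touched the two rack adapters but did not re-check them closely at the end.

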